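# Click-check a torque checker with a spanner, then put it in its shadow tray

## Robot

A 7-joint arm with a two-finger parallel gripper is mounted at the origin on a cart in front of the work surface, level with it; the furniture and walls round the work are solid. World frame = base frame: x ahead of the robot, y to its left, z up, the work surface at z = 0. Lengths are in m, angles in degrees, forces in N, time in s.
With the tool pointing down it reaches from about 0.425 to 0.875 m from the base axis. Payload 4.7 kg.
Tool frame: the origin (TCP) lies at the very end of the fingers, on their centre line; the grasp point (between the pads) lies 19 mm behind it; z points along the fingers, y is the line along which they close (so a half turn about z gives the same grasp; the last joint's range is limited). The gripper opens to 87 mm and grips with 3 to 60 N. Pads are 19 mm wide; open, the fingers measure 117 mm over their backs; the gripper's body (75 mm by 190 mm) begins 51 mm behind the grasp point.
Start: joints at [-75.338, 18.392, -4.016, 83.108, 1.295, 78.541, -3.26], TCP at [0.156, 0.631, 0.198] pointing down, gripper open.
Joint ranges: [-163.93, 163.93], [-17.29, 119.83], [-79.2, 71.16], [3.27, 140.29], [-89.18, 269.18], [5.43, 117.66], [-154.24, 154.24]. Speed limits (degrees/s): [147.25, 147.25, 180, 180, 180, 180, 180].

## Interface

Orientations are given as [roll, pitch, yaw] about the fixed x, y, z axes, in that order (R = Rz(yaw) Ry(pitch) Rx(roll)).
In Python, from cell import get_obs, eyes, env gives the robot as it stands.
- The arm moves only by the tool servo_tool, never from a script. Its argument "series" is a list that holds one entry, the list of rows, each a list of 7 numbers: the shift along the tool's x, y, z in units of 300 mm (1.0 is 300 mm), then the turn, a rotation vector about the tool's x, y, z in units of pi rad (1.0 is pi rad), then the opening, from 0 (shut) to 1 (fully open). In form: [[[tx, ty, tz, wx, wy, wz, gripper], ...]]. A call has 1 to 12 rows; each row is the pose to reach, as a shift and turn from the pose commanded when the call began, along the tool's axes at that moment, turning the shorter way round; what a row does not reach only later rows make up. A row lasts 1/12 s, in which the tool goes at most 41.7 mm and 7.16 degrees, less where a joint would pass 70% of its speed; a pose out of reach is approached as far as the arm can. A call with a number of a shift or a turn outside -1 to 1 is refused whole. A call with a gripper value outside its range is refused whole. The fingers move at their own pace and stop on an object; "grip_force" is the grip in N (left out, the last holds). Time passes only in rows, so rows that repeat a pose let the fingers close. It gives the time, the measured TCP pose, the force, the opening and the grip force at its end, in the units of the state.
- get_obs(): the state, without advancing time (a new reading comes with each control period).
- eyes.read_camera(name): name is "side" or "top" or "wrist"; returns a dict with "frame" (420x560x3 uint8, red, green, blue), "depth" (420x560 float32, m along the optical axis (not along the pixel's ray), 0 where there is no reading), "fx", "fy", "cx", "cy" (pixels), "origin" and "rotation" of the camera in the world; the wrist camera has in their place "mount" (4x4, takes a point from camera to tool coordinates, whose origin is the TCP and whose axes are the flange's). Camera axes: x right, y down, z forward; pixel columns grow to the right and rows downward; lengths in m; the calibration is good to about 2 mm. The wrist camera is an equidistant fisheye: a pixel r from the principal point sees the ray r / f radians off the axis. A picture is of the moment at which its call begins: read the wrist's pose just before it.
- env.sign_off(): hands the job in; it is judged then, once.
The state is a dict: "time_s": time; "qpos": joint angles; "joint_velocities": joint speeds; "effort": joint torques, N m; "tool_pos": TCP position; "tool_rot": TCP orientation; "force": force on the tool from outside, world axes, zero at the start; "wrist_torque": the same for the moment, N m; "grip_width": finger opening in m; "grasp_force": force on a finger pad.
Only numpy, scipy, OpenCV 4.12 (cv2) and the standard library are available. Lean on these libraries where they do the work, as an engineer would, in place of code of your own. Each camera call takes 0.05 s, during which the arm holds its last target. There are 200 camera calls.

## Task

Pick up the loose open-ended spanner by its plain middle, lay it flat on the round torque checker with its jaw round the square head and let go of it. Take it again by the ribbed end of its handle and turn the head clockwise (seen from above) until it clicks over, without forcing it further; then take the spanner off and lay it fully home in the cut-out pocket of its tray, and let go. Turn the head only with the spanner, and leave the carton, the round tin and the oil filter where they stand.

Things in the scene. Friction and masses are not known exactly. Their poses are not given: they have to be found in the camera images.
- spanner_mid (a point): Loose open-ended steel spanner, 128 mm long, 16 thick, 250 g, alike either face up, lying across the foam of the tray. This point: middle of its plain shank, 8 mm above its underside, under 10 mm from its balance point. Shank 18 mm wide, 14 thick, free for 20 mm either way along x. x points to the jaw, z up. Forked head 50 mm wide at x = +21 to +68 mm; ribbed end 26 mm wide at x = -60 to -22 mm.
- spanner_jaw (a point): Centre of the spanner's open jaw, 51 mm along x from spanner_mid, half-way up its thickness; meets square_mid when seated. The jaw is a fork open towards the spanner's +x: 30 mm between two parallel prongs (each 10 mm wide, reaching 17 mm beyond this point); its closed back is 17 mm behind this point.
- spanner_grip (a point): Middle of the spanner's ribbed handle end (38 mm long, 26 wide, 16 thick), half-way up, 92 mm from the jaw centre and 41 mm from spanner_mid. The spanner is to be held here while it turns the head.
- checker: Torque checker fixed to the counter: round grey deck 120 mm across, flat top 42 mm above the counter. Origin: centre of its underside, on the head's axis; z up. A low gauge box stands out to 91 mm between its -x and -y sides. The seated spanner lies on the deck, its ribbed end overhanging the rim; taller things beside the deck block it. The clear screen's post stands off its -y side.
- square: The square steel test head, 26 x 26 mm, standing 16 mm up from the middle of the deck (its top 3 mm stepped in to 23.5 mm) plus a 6 mm round cone that guides the jaw on. Origin: on its axis at deck height, 42 mm above the counter. x and y are square to its flats and turn with it; at the start they are parallel to the checker's. The jaw may be put on from any of its four sides.
- square_mid (a point): Point on the axis of the square head, 8 mm above the deck (50 mm above the counter), where the jaw centre lies when the spanner is seated.
- head (a joint): Turn of the square in rad, 0 at the start, growing clockwise from above. Sprung over a hump: resists up to 0.8 N m at 0.25 rad, none at 0.5, then swings on and rests clicked at 1.0 (the gauge needle goes once round). Let go before 0.5 it springs back. Past 1.0 it resists again; past 1.25 is forced. With play and give the spanner runs 0.2 to 0.45 rad ahead while loading.
- tray: Shadow tray fixed to the counter, 156 x 110 mm; floor 4 mm, dark foam top 14 mm above the counter. Origin: centre of its underside, x along its length. On its long axis an empty pocket in the spanner's outline (3.5 mm clearance all round, jaw to +x only) with a finger cut-out down to the floor at the shank, 36 mm along x, 48 mm either side of the axis.
- pocket_jaw (a point): Where the spanner's jaw centre lies when it is home in its pocket: on the tray's long axis, 45 mm along x from its centre, 12 mm above the counter.
- pocket_mid (a point): Where spanner_mid lies when the spanner is home: on the tray's long axis, x = -6 mm, 12 mm above the counter; x points to the jaw end of the pocket.
- pocket_grip (a point): Where spanner_grip lies when the spanner is home: on the tray's long axis, x = -47 mm, 12 mm above the counter.
- bulb_box: Bystander: small upright carton 46 x 45 x 70 mm beside the deck, high enough to block the handle's swing. Origin: centre of its underside.
- fuse_tin: Bystander: low round open tin, 66 mm across, 22 mm high, lower than the deck, so the handle passes over it. Origin: centre of its underside.
- oil_filter: Bystander: upright filter can, 68 mm across, 94 mm high, standing off the checker's -y side. Origin: centre of its underside.

How it is judged:
By the outcome, as a careful person would: the job done as asked, in the order asked, and still so for the second after the job is handed in, with the robot touching nothing.
It also fails if it takes over 64 s, if anything falls off the work surface, if the arm or the gripper's body presses on something with over 40 N, if the wrist force passes 120 N, or if a joint passes its speed limit or range.

## Working session

There is one attempt and no reset: what is moved stays moved. The work goes in short steps, Python scripts to look and compute and a tool call to move; the robot and the scene stay as the last step left them, time stands still between calls to the robot, and variables do not carry over. Pictures are saved under pics/ and viewed, at most 10 in all, crops included, and the job is handed in when it is done.

Besides the shell and the picture viewer there is one more tool, called after "Call:" as name(argument=value, ...), one argument or row to a line, values as JSON. servo_tool: Moves the arm, as the interface text tells. Shifts and turns lie within -1 to 1; 1 stands for 300 mm of shift or pi rad of turn. Its arguments: {"type":"object","properties":{"series":{"type":"array"},"grip_force":{"type":"number"}},"required":["series"]}

```bash
ls; mkdir -p pics; cat > h.py <<'E'
import numpy as np,cv2
from cell import get_obs,eyes,env
def cloud(c):
    d=c["depth"];v,u=np.indices(d.shape)
    P=np.stack([(u-c["cx"])/c["fx"]*d,(v-c["cy"])/c["fy"]*d,d],-1)
    W=P@np.array(c["rotation"]).T+np.array(c["origin"]);W[d==0]=np.nan
    return W
E
python3 - <<'E'
from h import *
print(get_obs())
for n in("top","side"):
    c=eyes.read_camera(n);cv2.imwrite(f"pics/{n}.png",c["frame"][:,:,::-1]);np.save(n+"_w.npy",cloud(c))
    print(n,c["fx"],c["origin"],np.round(c["rotation"],3).tolist(),(c["depth"]==0).mean())
    np.save(n+"_f.npy",c["frame"])
E
```

```text
pics
{'time_s': 0.0, 'qpos': array([-75.33885677,  18.4389574 ,  -4.01600592,  83.17446667,
         1.29482324,  78.53956572,  -3.26142311]), 'joint_velocities': array([-0.02156149, -0.09070562,  0.02701541, -0.06843042,  0.10210261,
       -0.07101298,  0.02561766]), 'effort': array([-4.92460174e-06, -4.91273725e+01, -4.03602831e-01, -3.12526309e+01,
       -6.39149174e-02,  4.36471682e-02,  1.60568616e-04]), 'tool_pos': array([0.15553755, 0.63050853, 0.19646658]), 'tool_rot': array([-1.79892243e+02,  5.35223966e-03,  1.66147594e+02]), 'force': array([ 0.67799011,  0.43874879, -0.36406861]), 'wrist_torque': array([-0.04886381, -0.02756338,  0.00613539]), 'grasp_force': 0.0, 'grip_width': 0.08726316668941042}Traceback (most recent call last):
  File "<stdin>", line 4, in <module>
  File "h.py", line 6, in cloud
    W=P@np.array(c["rotation"]).T+np.array(c["origin"]);W[d==0]=np.nan
      ~~~~~~~~~~~~~~~~~~~~~~~~~~~^~~~~~~~~~~~~~~~~~~~~~
ValueError: operands could not be broadcast together with shapes (420,560) (3,)
```

```bash
python3 - <<'E'
from h import *
for n in("top","side","wrist"):
    c=eyes.read_camera(n);cv2.imwrite(f"pics/{n}.png",c["frame"][:,:,::-1]);np.savez(n,**c)
    print(n,c["fx"],c["cx"],c["cy"],c.get("origin"),c.get("rotation"),c.get("mount"),(c["depth"]==0).mean())
E
```

```text
top 413.56266893410714 285.962024433325 200.67035111530535 [0.45473628 0.1332612  0.92775753] [-173.42347071    1.31379175  -89.27613733] None 0.004043367346938775
side 418.6595561229778 276.4118873694232 213.52903547847325 [0.5280192  0.85621383 0.55691009] [-124.63036854    0.61344832 -178.54772544] None 0.004175170068027211
wrist 325.19226210127806 280.00936209463976 213.96033796357477 None None [[-1.17753405e-03 -9.51712983e-01 -3.06986989e-01  8.44017177e-02]
 [ 9.99999304e-01 -1.14374194e-03 -2.89977031e-04  4.49041917e-05]
 [-7.51389893e-05 -3.06987116e-01  9.51713667e-01 -1.86256173e-01]
 [ 0.00000000e+00  0.00000000e+00  0.00000000e+00  1.00000000e+00]] 0.00429421768707483
```

View pics/top.png

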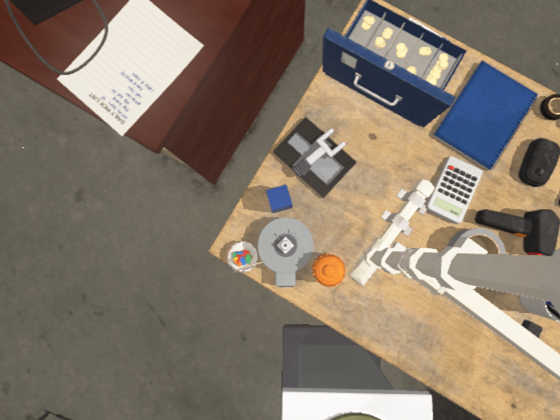

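View pics/side.png

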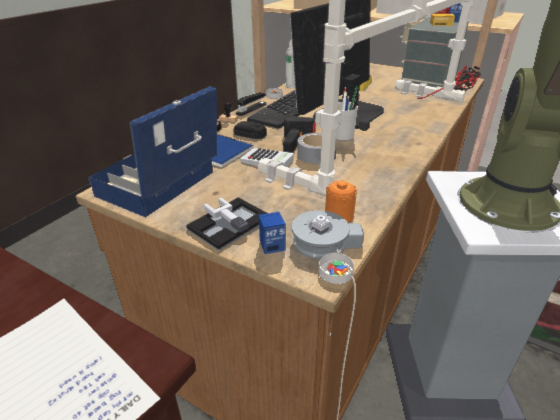

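```bash
cat > h.py <<'E'
import numpy as np,cv2
from scipy.spatial.transform import Rotation as R
from cell import get_obs,eyes,env
def rot(e): return R.from_euler('xyz',e,degrees=True).as_matrix()
def cloud(c):
    d=np.array(c["depth"]);v,u=np.indices(d.shape)
    P=np.stack([(u-c["cx"])/c["fx"]*d,(v-c["cy"])/c["fy"]*d,d],-1)
    W=P@rot(c["rotation"]).T+np.array(c["origin"]);W[d==0]=np.nan
    return W
E
python3 - <<'E'
from h import *
c=dict(np.load("top.npz"));W=cloud(c);f=c["frame"][:,:,::-1]
for n,(u,v) in dict(tin=(241,256),box=(279,198),deck=(270,240),deck2=(300,255),sq=(286,245),gauge=(286,281),filt=(329,269),tray=(290,155),sp1=(333,140),sp2=(306,165),table=(320,220),tube=(380,255),tube2=(425,190)).items(): print(n,np.round(W[v,u],3))
s=c=dict(np.load("side.npz"));Ws=cloud(s)
for n,(u,v) in dict(post=(331,120),post2=(332,40),bar=(400,20),post3=(458,50),foot=(325,180)).items(): print(n,np.round(Ws[v,u],3))
a=cv2.resize(f[105:300,215:375],None,fx=3,fy=3,interpolation=cv2.INTER_CUBIC)
b=cv2.resize(s["frame"][:,:,::-1][160:300,170:390],None,fx=1,fy=1)
cv2.imwrite("pics/crop.png",a)
E
```

```text
tin [0.436 0.253 0.011]
box [0.559 0.169 0.069]
deck [0.472 0.188 0.042]
deck2 [0.441 0.124 0.044]
sq [0.461 0.153 0.065]
gauge [0.386 0.153 0.038]
filt [0.415 0.066 0.093]
tray [0.664 0.148 0.011]
sp1 [ 0.703  0.05  -0.001]
sp2 [0.638 0.112 0.028]
table [ 0.519  0.079 -0.001]
tube [ 0.445 -0.014  0.195]
tube2 [ 0.583 -0.144  0.039]
post [ 0.435 -0.01   0.206]
post2 [ 0.443 -0.014  0.369]
bar [ 0.259 -0.253  0.363]
post3 [-0.069 -0.702  0.185]
foot [ 0.439 -0.014  0.054]
```

View pics/crop.png

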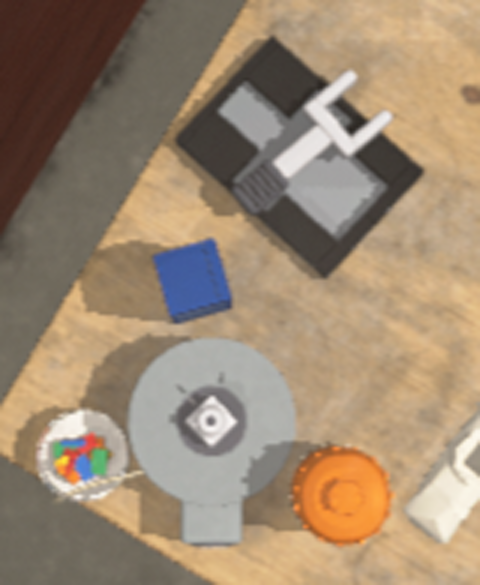

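```bash
cat >> h.py <<'E'
def plan(x,y,z,yaw,o=None):
    "row numbers from the present pose to a tool-down pose"
    o=o or get_obs();M=rot(o["tool_rot"]);T=rot([180,0,yaw])
    s=M.T@(np.array([x,y,z])-o["tool_pos"])/.3
    w=R.from_matrix(M.T@T).as_rotvec()/np.pi
    return np.round(s,3),np.round(w,4)
E
python3 - <<'E'
from h import *
W=cloud(dict(np.load("top.npz")));X,Y,Z=W[...,0],W[...,1],W[...,2]
def reg(n,cx,cy,r,z0,z1):
    m=(np.hypot(X-cx,Y-cy)<r)&(Z>z0)&(Z<z1);p=W[m][:,:2].astype(np.float32)
    q=cv2.minAreaRect(p*1000);print(n,len(p),np.round(np.median(W[m],0),3),"rect",np.round(q[0],1),np.round(q[1],1),round(q[2],1));return p
p=reg("span",.665,.10,.09,.0195,.045)
reg("tray",.655,.10,.11,.008,.045)
reg("tray foam",.655,.10,.11,.010,.018)
reg("deck",.46,.155,.075,.037,.05)
reg("deckonly",.46,.155,.065,.0395,.046)
reg("sq",.46,.153,.03,.052,.07)
reg("gauge",.385,.153,.03,.028,.041)
reg("box",.559,.169,.05,.055,.08)
reg("tin",.436,.253,.05,.015,.03)
reg("filt",.415,.066,.05,.06,.1)
c=p.mean(0);u,s,v=np.linalg.svd(p-c);print(c,v[0],np.degrees(np.arctan2(v[0,1],v[0,0])))
print(plan(.655,.11,.26,135))
print(plan(.655,.11,.26,130))
E
```

```text
span 647 [0.664 0.087 0.029] rect [663.2  90. ] [ 50.4 126.9] 41.0
tray 2349 [0.664 0.097 0.015] rect [665.8  91. ] [156.4 129.1] 48.0
tray foam 1642 [0.664 0.101 0.014] rect [663.1  93.4] [156.3 113.1] 47.9
deck 2379 [0.46  0.156 0.042] rect [457.3 152.9] [130.6 118.7] 37.7
deckonly 2208 [0.461 0.156 0.042] rect [461.9 157. ] [118.4 118.7] 62.9
sq 151 [0.462 0.157 0.061] rect [461.5 156.4] [25.3 25.3] 45.2
gauge 299 [0.39  0.155 0.036] rect [392.7 156.1] [40.8 40.6] 0.6
box 478 [0.561 0.171 0.07 ] rect [561.5 170.6] [45.5 45.7] 16.8
tin 120 [0.428 0.257 0.017] rect [436.6 251.1] [65.1 64.3] 1.1
filt 848 [0.413 0.067 0.084] rect [411.8  65.9] [64.8 66.1] 0.7
[0.6630073  0.08947214] [-0.6600261  0.7512427] 131.30185
(array([-2.032, -1.287, -0.209]), array([-4.00e-04,  1.00e-04,  1.73e-01]))
(array([-2.032, -1.287, -0.209]), array([-4.000e-04,  1.000e-04,  2.008e-01]))
```

```bash
python3 - <<'E'
from h import *
P=np.vstack([cloud(dict(np.load(n+".npz"))).reshape(-1,3) for n in("top","side")]);P=P[np.isfinite(P).all(1)]
for nm,m,yaw in(("pick",(.6606,.093),-49),("place",(.6635,.093),-132)):
    a=np.radians(yaw);d=P[:,:2]-m;u=d@[np.cos(a),np.sin(a)];v=d@[-np.sin(a),np.cos(a)]
    k=(abs(u)<.06)&(abs(v)<.16)&(P[:,2]>.05)&(P[:,2]<.5)
    print(nm,k.sum(),np.round([abs(v[k]).min(),P[k,2].max(),np.sign(v[k]).mean()],3) if k.sum() else"")
k=(P[:,0]>.6)&(P[:,0]<1)&(abs(P[:,1])<.25)&(P[:,2]>.05);q=P[k]
i=np.argmin(np.hypot(q[:,0]-.663,q[:,1]-.093));print("nearest",q[i],"max z",q[:,2].max())
E
```

```text
pick 0 
place 5326 [0.097 0.245 0.629]
nearest [0.76781136 0.01706164 0.14707604] max z 0.24512694937717217
```

Call:
servo_tool(
  series=[
    [[-0.13,-0.08,0,0,0,0.04,1],[-0.26,-0.16,-0.05,0,0,0.08,1],[-0.37,-0.23,-0.1,0,0,0.12,1],[-0.48,-0.31,-0.15,0,0,0.16,1],[-0.6,-0.38,-0.2,0,0,0.19,1],[-0.7,-0.45,-0.21,0,0,0.19,1],[-0.82,-0.52,-0.21,0,0,0.19,1],[-0.93,-0.6,-0.21,0,0,0.19,1],[-1,-0.63,-0.21,0,0,0.19,1],[-1,-0.63,-0.21,0,0,0.19,1]],
  ],
  grip_force=40,
)

```text
time_s: 1.03
tool_pos: [0.4084, 0.3685, 0.261]
tool_rot: [179.9, 0.2, 131.2]
force: [0.3, -0.5, -0.3]
grip_width: 0.0876
grasp_force: 0.0
```

```bash
python3 - <<'E'
from h import *
print(plan(.6606,.093,.15,131))
E
```

```text
(array([-1.243,  0.027,  0.375]), array([0.0004, 0.0013, 0.0012]))
```

Call:
servo_tool(
  series=[
    [[-0.13,0,0,0,0,0,1],[-0.26,0,0,0,0,0,1],[-0.4,0,0,0,0,0,1],[-0.53,0,0,0,0,0,1],[-0.66,0.01,0.03,0,0,0,1],[-0.79,0.02,0.07,0,0,0,1],[-0.9,0.027,0.12,0,0,0,1],[-1,0.027,0.18,0,0,0,1],[-1,0.027,0.2,0,0,0,1],[-1,0.027,0.2,0,0,0,1]],
  ],
)

```text
time_s: 1.87
tool_pos: [0.6077, 0.1555, 0.1978]
tool_rot: [-179.7, -0.1, 131.7]
force: [-1.6, 0.7, 0.1]
grip_width: 0.0868
grasp_force: 0.0
```

```bash
cat >> h.py <<'E'
def wrist(name=None):
    o=get_obs();c=eyes.read_camera("wrist")
    if name: cv2.imwrite(f"pics/{name}.png",c["frame"][:,:,::-1])
    d=np.array(c["depth"]);v,u=np.indices(d.shape);a=(u-c["cx"])/c["fx"];b=(v-c["cy"])/c["fy"]
    t=np.hypot(a,b);k=np.tan(np.minimum(t,1.4))/np.maximum(t,1e-9)
    P=np.stack([a*k*d,b*k*d,d],-1);m=np.array(c["mount"])
    P=P@m[:3,:3].T+m[:3,3];W=P@rot(o["tool_rot"]).T+o["tool_pos"];W[(d==0)|(t>1.2)]=np.nan
    return W,c["frame"],o
def rect(W,cx,cy,r,z0,z1,n=""):
    m=(np.hypot(W[...,0]-cx,W[...,1]-cy)<r)&(W[...,2]>z0)&(W[...,2]<z1);p=W[m]
    q=cv2.minAreaRect(p[:,:2].astype(np.float32)*1000)
    print(n,len(p),"z",np.round(np.median(p[:,2]),4),"rect",np.round(q[0],1),np.round(q[1],1),round(q[2],1));return p
E
python3 - <<'E'
from h import *
W,f,o=wrist("w1");print(o["tool_pos"])
rect(W,.665,.09,.085,.021,.045,"span");rect(W,.664,.093,.11,.008,.018,"foam")
print(plan(.6606,.093,.10,131,o))
E
```

```text
[0.60766861 0.15553112 0.19775201]
span 1853 z 0.0287 rect [662.6  90.7] [ 49.1 124. ] 40.6
foam 5075 z 0.0131 rect [660.3  94.7] [156.9 114.5] 47.6
(array([-0.273, -0.005,  0.326]), array([-0.0015, -0.0003,  0.0039]))
```

View pics/w1.png

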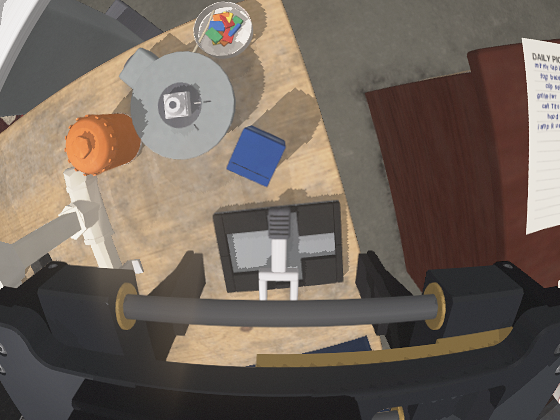

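Call:
servo_tool(
  series=[
    [[-0.1,-0.002,0.05,0,0,0.0045,0.8],[-0.2,-0.004,0.15,0,0,0.0045,0.7],[-0.275,-0.005,0.26,0,0,0.0045,0.6],[-0.275,-0.005,0.38,0,0,0.0045,0.6],[-0.275,-0.005,0.44,0,0,0.0045,0.6],[-0.275,-0.005,0.48,0,0,0.0045,0.6],[-0.275,-0.005,0.48,0,0,0.0045,0.6],[-0.275,-0.005,0.48,0,0,0.0045,0.6],[-0.275,-0.005,0.48,0,0,0.0045,0.6]],
  ],
)

```text
time_s: 2.67
tool_pos: [0.6637, 0.0972, 0.0591]
tool_rot: [179.8, 0.1, 131.2]
force: [0.4, 0.2, 0.6]
grip_width: 0.0528
grasp_force: 0.0
```

```bash
python3 - <<'E'
from h import *
o=get_obs();print(plan(.660,.0935,.018,130.8,o))
W,f,o=wrist();rect(W,.665,.09,.085,.021,.04,"span")
E
```

```text
(array([-0.001, -0.018,  0.137]), array([0.0012, 0.0005, 0.0024]))
span 5052 z 0.0286 rect [660.2  92.1] [ 50.3 118. ] 41.5
```

Call:
servo_tool(
  series=[
    [[0,-0.018,0.05,0,0,0.002,0.6],[0,-0.018,0.1,0,0,0.002,0.6],[0,-0.018,0.135,0,0,0.002,0.6],[0,-0.018,0.135,0,0,0.002,0.6],[0,-0.018,0.135,0,0,0.002,0.6],[0,-0.018,0.135,0,0,0.002,0.6]],
  ],
)

```text
time_s: 3.22
tool_pos: [0.6592, 0.0925, 0.0173]
tool_rot: [179.9, 0.0, 130.8]
force: [0.2, 0.4, 0.8]
grip_width: 0.052
grasp_force: 0.0
```

```bash
python3 - <<'E'
from h import *
o=get_obs();print(o["tool_pos"],o["force"],plan(.660,.0935,.018,130.8,o))
E
```

```text
[0.65918971 0.09246241 0.01734147] [0.23011487 0.43592544 0.79860856] (array([ 0.001,  0.004, -0.002]), array([ 0.0006,  0.0003, -0.    ]))
```

Good. Grip, then lift.

Call:
servo_tool(
  series=[
    [[0,0.003,0,0,0,0,0],[0,0.003,0,0,0,0,0],[0,0.003,0,0,0,0,0],[0,0.003,0,0,0,0,0],[0,0.003,0,0,0,0,0],[0,0.003,0,0,0,0,0],[0,0.003,-0.1,0,0,0,0],[0,0.003,-0.2,0,0,0,0],[0,0.003,-0.3,0,0,0,0],[0,0.003,-0.3,0,0,0,0]],
  ],
  grip_force=50,
)

```text
time_s: 4.05
tool_pos: [0.6632, 0.093, 0.1133]
tool_rot: [179.4, 0.3, 130.8]
force: [1.3, -0.7, 1.2]
grip_width: 0.0015
grasp_force: 0.0
```

```bash
python3 - <<'E'
from h import *
W,f,o=wrist();z=o["tool_pos"][2];print(o["tool_pos"],o["tool_rot"],o["force"])
p=rect(W,o["tool_pos"][0],o["tool_pos"][1],.085,z-.01,z+.018,"span")
a=np.radians(o["tool_rot"][2]);d=p[:,:2]-o["tool_pos"][:2];u=d@[-np.cos(a),-np.sin(a)];v=d@[np.sin(a),-np.cos(a)]
k=(abs(v)<.03);print("u range",np.percentile(u[k],[0.5,2,98,99.5]))
for lo,hi in((-.06,-.03),(-.02,.02),(.03,.07)):
    k=(u>lo)&(u<hi)&(abs(v)<.03);print(k.sum(),np.median(v[k]),np.percentile(v[k],[1,99]),np.median(p[k,2])-z)
E
```

```text
[0.66324087 0.09295212 0.11329448] [179.43826937   0.30160995 130.75871214] [ 1.27915755 -0.73005811  1.20847405]
span 0 z nan rect [0. 0.] [0. 0.] 0.0
  return _methods._mean(a, axis=axis, dtype=dtype,
  ret = ret.dtype.type(ret / rcount)
Traceback (most recent call last):
IndexError: index -1 is out of bounds for axis 0 with size 0
```

```bash
python3 - <<'E'
from h import *
W,f,o=wrist("w2")
rect(W,.663,.09,.09,.021,.045,"span");rect(W,.663,.09,.03,.021,.045,"near")
E
```

```text
span 3528 z 0.0286 rect [661.5  91.3] [ 49.4 119.6] 41.1
near 1637 z 0.0282 rect [666.8  92.1] [44.  59.7] 27.5
```

View pics/w2.png

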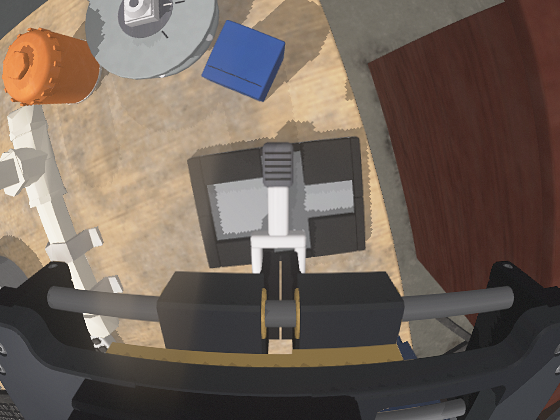

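```bash
python3 - <<'E'
from h import *
print(plan(.660,.0935,.0165,131))
E
```

```text
(array([0.002, 0.   , 0.305]), array([ 0.001 ,  0.0004, -0.0013]))
```

Call:
servo_tool(
  series=[
    [[0,0,0.04,0,0,0,0.45],[0,0,0.08,0,0,0,0.45],[0,0,0.12,0,0,0,0.45],[0,0,0.18,0,0,0,0.45],[0,0,0.24,0,0,0,0.45],[0,0,0.305,0,0,0,0.45],[0,0,0.305,0,0,0,0.45],[0,0,0.305,0,0,0,0.45],[0,0,0.305,0,0,0,0]],
  ],
)

```text
time_s: 4.9
tool_pos: [0.6588, 0.0925, 0.0142]
tool_rot: [-180.0, -0.0, 130.8]
force: [0.4, 0.5, 0.1]
grip_width: 0.0366
grasp_force: 0.0
```

Call:
servo_tool(
  series=[
    [[0,0,0,0,0,0,0],[0,0,0,0,0,0,0],[0,0,0,0,0,0,0],[0,0,0,0,0,0,0],[0,0,0,0,0,0,0],[0,0,0,0,0,0,0],[0,0,0,0,0,0,0]],
  ],
)

```text
time_s: 5.48
tool_pos: [0.659, 0.0928, 0.0147]
tool_rot: [180.0, 0.0, 130.8]
force: [-0.3, 0.4, -1.3]
grip_width: 0.0013
grasp_force: 0.0
```

```bash
python3 - <<'E'
from h import *
W,f,o=wrist();print(o["tool_pos"],o["grip_width"],o["grasp_force"])
c=eyes.read_camera("side");b=c["frame"][140:270,170:300]
b=cv2.resize(b,None,fx=3,fy=3,interpolation=cv2.INTER_CUBIC)
g=f[60:450,80:480][:390]
cv2.imwrite("pics/w3.png",np.hstack([g[:360],b[:360]])[:,:,::-1]);print(g.shape,b.shape)
E
```

```text
[0.65895063 0.09279088 0.01473315] 0.0012672056190411694 0.0
(360, 400, 3) (390, 390, 3)
```

View pics/w3.png

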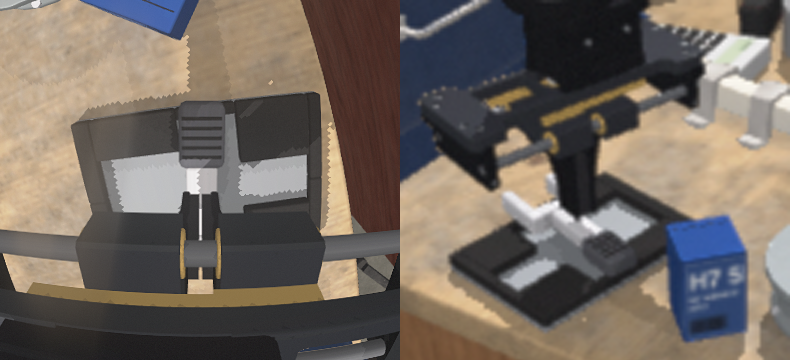

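```bash
python3 - <<'E'
from h import *
W,f,o=wrist()
M=rot(o["tool_rot"])
for v in (235,245,250,254,258,262,266,270,280):
    print(v,[(u,*np.round(1000*(M.T@(W[v,u]-o["tool_pos"])),0)) for u in (262,268,274,280,286,292,298)])
E
```

```text
235 [(262, np.float64(7.0), np.float64(-11.0), np.float64(10.0)), (268, np.float64(16.0), np.float64(-7.0), np.float64(-13.0)), (274, np.float64(16.0), np.float64(-3.0), np.float64(-13.0)), (280, np.float64(16.0), np.float64(0.0), np.float64(-13.0)), (286, np.float64(16.0), np.float64(4.0), np.float64(-14.0)), (292, np.float64(17.0), np.float64(7.0), np.float64(-15.0)), (298, np.float64(6.0), np.float64(12.0), np.float64(11.0))]
245 [(262, np.float64(-0.0), np.float64(-12.0), np.float64(10.0)), (268, np.float64(10.0), np.float64(-7.0), np.float64(-14.0)), (274, np.float64(10.0), np.float64(-3.0), np.float64(-13.0)), (280, np.float64(10.0), np.float64(0.0), np.float64(-14.0)), (286, np.float64(10.0), np.float64(4.0), np.float64(-14.0)), (292, np.float64(10.0), np.float64(7.0), np.float64(-14.0)), (298, np.float64(-1.0), np.float64(12.0), np.float64(12.0))]
250 [(262, np.float64(-4.0), np.float64(-12.0), np.float64(11.0)), (268, np.float64(6.0), np.float64(-7.0), np.float64(-11.0)), (274, np.float64(6.0), np.float64(-3.0), np.float64(-12.0)), (280, np.float64(7.0), np.float64(0.0), np.
[... 2100 characters left out ...]
.0), np.float64(-43.0)), (280, np.float64(1.0), np.float64(0.0), np.float64(-28.0)), (286, np.float64(9.0), np.float64(3.0), np.float64(-43.0)), (292, np.float64(11.0), np.float64(6.0), np.float64(-46.0)), (298, np.float64(11.0), np.float64(9.0), np.float64(-46.0))]
280 [(262, np.float64(38.0), np.float64(-5.0), np.float64(-103.0)), (268, np.float64(9.0), np.float64(-5.0), np.float64(-53.0)), (274, np.float64(10.0), np.float64(-3.0), np.float64(-54.0)), (280, np.float64(-5.0), np.float64(0.0), np.float64(-29.0)), (286, np.float64(9.0), np.float64(3.0), np.float64(-53.0)), (292, np.float64(9.0), np.float64(6.0), np.float64(-53.0)), (298, np.float64(38.0), np.float64(5.0), np.float64(-104.0))]
```

Call:
servo_tool(
  series=[
    [[0,0,0,0,0,0,0.4],[0,0,0,0,0,0,0.4],[0,0,0,0,0,0,0.4],[0,0,0,0,0,0,0.4],[0,0,0.01,0,0,0,0.4],[0,0,0.02,0,0,0,0.4],[0,0,0.025,0,0,0,0.4],[0,0,0.025,0,0,0,0.4]],
  ],
)

```text
time_s: 6.3
tool_pos: [0.6583, 0.0927, 0.0063]
tool_rot: [-179.9, -0.0, 130.8]
force: [0.2, -0.7, -0.2]
grip_width: 0.0339
grasp_force: 0.0
```

```bash
python3 - <<'E'
from h import *
W,f,o=wrist();print(o["tool_pos"],o["grip_width"],o["force"])
M=rot(o["tool_rot"]);T=(W-o["tool_pos"])@M*1000
for s in(-1,1):
    k=(s*T[...,1]>15)&(s*T[...,1]<40)&(T[...,0]<14)&(T[...,0]>-14)
    zz=T[k][:,2];print(s,np.histogram(zz,bins=range(-70,25,5)))
E
```

```text
[0.65834722 0.09268948 0.00627535] 0.033926797554407084 [ 0.22415163 -0.67293117 -0.15039568]
-1 (array([ 197,  164,  139,  144,  148,  114,  120,  109,   99,   15,    0,
          0,    0,    0, 1213,    0,    0,    0]), array([-70, -65, -60, -55, -50, -45, -40, -35, -30, -25, -20, -15, -10,
        -5,   0,   5,  10,  15,  20]))
1 (array([ 186,  161,  139,  140,  150,  122,  117,  108,   98,   16,    0,
          0,    3,   10, 1218,    0,    0,    0]), array([-70, -65, -60, -55, -50, -45, -40, -35, -30, -25, -20, -15, -10,
        -5,   0,   5,  10,  15,  20]))
```

Call:
servo_tool(
  series=[
    [[0.003,0,0.012,0,0,0,0.4],[0.005,0,0.024,0,0,0,0.4],[0.005,0,0.034,0,0,0,0.4],[0.005,0,0.041,0,0,0,0.4],[0.005,0,0.041,0,0,0,0.4]],
  ],
)

```text
time_s: 6.77
tool_pos: [0.6574, 0.0938, -0.006]
tool_rot: [-179.9, -0.0, 130.8]
force: [-0.4, 0.7, 0.1]
grip_width: 0.0349
grasp_force: 0.0
```

Call:
servo_tool(
  series=[
    [[0,0,0,0,0,0,0],[0,0,0,0,0,0,0],[0,0,0,0,0,0,0],[0,0,0,0,0,0,0],[0,0,0,0,0,0,0],[0,0,0,0,0,0,0]],
  ],
)

```text
time_s: 7.27
tool_pos: [0.6582, 0.094, -0.005]
tool_rot: [180.0, 0.0, 130.8]
force: [0.8, 0.7, -0.3]
grip_width: 0.0174
grasp_force: 50.0
```

Call:
servo_tool(
  series=[
    [[0,0,-0.04,0,0,0,0],[0,0,-0.13,0,0,0,0],[0,0,-0.25,0,0,0,0],[0,0,-0.38,0,0,0,0],[0,0,-0.45,0,0,0,0],[0,0,-0.45,0,0,0,0],[0,0,-0.45,0,0,0,0]],
  ],
)

```text
time_s: 7.85
tool_pos: [0.6587, 0.0939, 0.1318]
tool_rot: [179.8, 0.1, 130.8]
force: [-0.8, -0.2, -2.5]
grip_width: 0.0172
grasp_force: 50.0
```

```bash
cat >> h.py <<'E'
def held():
    W,f,o=wrist();M=rot(o["tool_rot"]);T=(W-o["tool_pos"])@M*1000
    p=T[(T[...,2]>-38)&(T[...,2]<-15)&(abs(T[...,1])<30)&(T[...,0]>14)&(T[...,0]<75)]
    q=cv2.minAreaRect(p[:,:2].astype(np.float32));print("handle end",len(p),np.round(np.percentile(p[:,0],[50,99.5]),1),"top",np.round(np.median(p[:,2]),1))
    h=p[(p[:,0]>30)];q=cv2.minAreaRect(h[:,:2].astype(np.float32));print(np.round(q[0],1),np.round(q[1],1),round(q[2],1),"ymid",np.percentile(h[:,1],[1,99]).round(1))
    a=p[(p[:,0]>25)];print("tilt z/x",np.polyfit(a[:,0],a[:,2],1))
    return o
E
python3 - <<'E'
from h import *
o=held();print(o["tool_pos"],o["tool_rot"],o["force"],o["grasp_force"])
W,f,o=wrist();rect(W,.4617,.1567,.03,.05,.075,"sq");rect(W,.4617,.1567,.062,.039,.046,"deck")
E
```

```text
handle end 4011 [38.2 56. ] top -33.9
[43.1 -0. ] [25.6 26.1] 90.0 ymid [-12.4  12.4]
tilt z/x [  0.075241  -36.5944408]
[0.65869702 0.09386379 0.13177634] [1.79836206e+02 6.61473139e-02 1.30769006e+02] [-0.80258256 -0.16224332 -2.5050914 ] 49.9912691116333
sq 837 z 0.0582 rect [462.9 155.7] [26.2 26.2] 44.7
deck 7677 z 0.041 rect [472.6 139.4] [119.7  80.9] 31.6
```

```bash
python3 - <<'E'
from h import *
print(plan(.4231,.1949,.15,135))
E
```

```text
(array([ 0.763, -0.369, -0.07 ]), array([-0.0008, -0.0006, -0.0234]))
```

Call:
servo_tool(
  series=[
    [[0.03,-0.015,-0.03,0,0,-0.004,0],[0.1,-0.05,-0.06,0,0,-0.01,0],[0.19,-0.09,-0.07,0,0,-0.02,0],[0.29,-0.14,-0.07,0,0,-0.0234,0],[0.39,-0.19,-0.07,0,0,-0.0234,0],[0.49,-0.24,-0.07,0,0,-0.0234,0],[0.59,-0.285,-0.07,0,0,-0.0234,0],[0.68,-0.33,-0.07,0,0,-0.0234,0],[0.735,-0.355,-0.07,0,0,-0.0234,0],[0.763,-0.369,-0.07,0,0,-0.0234,0],[0.763,-0.369,-0.07,0,0,-0.0234,0],[0.763,-0.369,-0.07,0,0,-0.0234,0]],
  ],
)

```text
time_s: 8.95
tool_pos: [0.4248, 0.1943, 0.1501]
tool_rot: [-179.9, 0.0, 135.0]
force: [1.7, -0.3, -1.7]
grip_width: 0.0172
grasp_force: 50.0
```

Call:
servo_tool(
  series=[
    [[0,0,0.05,0,0,0,0],[0,0,0.1,0,0,0,0],[0,0,0.15,0,0,0,0],[0,0,0.19,0,0,0,0],[0,0,0.19,0,0,0,0],[0,0,0.19,0,0,0,0],[0,0,0.19,0,0,0,0]],
  ],
)

```text
time_s: 9.53
tool_pos: [0.4258, 0.1944, 0.0943]
tool_rot: [180.0, 0.0, 134.9]
force: [0.1, 0.2, -2.0]
grip_width: 0.0173
grasp_force: 50.0
```

```bash
python3 - <<'E'
from h import *
o=held();print(o["tool_pos"],o["tool_rot"],o["force"],plan(.4231,.1949,.06,135,o))
W,f,o=wrist("w4")
c=eyes.read_camera("top");Wt=cloud(c);rect(Wt,.4617,.1567,.03,.05,.068,"sq-top")
g=cv2.resize(c["frame"][200:300,230:330],(400,400),interpolation=cv2.INTER_CUBIC)
cv2.imwrite("pics/w4.png",np.hstack([f[10:410,100:460],g])[:,:,::-1])
E
```

```text
handle end 4019 [38.2 55.9] top -34.0
[43.1 -0. ] [26.1 25.7] 0.0 ymid [-12.5  12.4]
tilt z/x [  0.07902065 -36.85841658]
[0.42584133 0.19444724 0.09425643] [1.79964207e+02 3.99360607e-02 1.34900335e+02] [ 0.0896493   0.24220073 -1.98796159] (array([ 0.008, -0.005,  0.114]), array([ 0.0002,  0.0002, -0.0006]))
sq-top 148 z 0.0598 rect [462. 157.] [23.8 25.3] 45.7
```

View pics/w4.png

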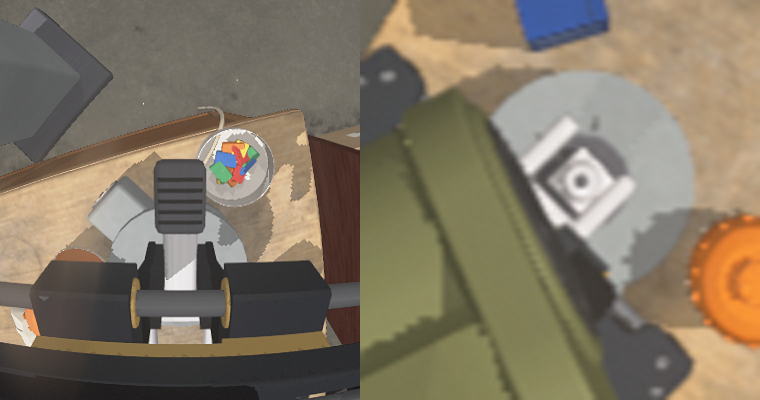

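```bash
python3 - <<'E'
from h import *
c=eyes.read_camera("top");W=cloud(c);o=get_obs();print(o["tool_pos"])
m=(np.hypot(W[...,0]-.462,W[...,1]-.157)<.045)&(W[...,2]>.105)&(W[...,2]<.14)
v_,u_=np.nonzero(m);p=W[m];hsv=cv2.cvtColor(c["frame"],cv2.COLOR_RGB2HSV)[m]
a=np.radians(-45);d=p[:,:2]-[.462,.1565]
u=d@[np.cos(a),np.sin(a)]*1000;v=d@[-np.sin(a),np.cos(a)]*1000
for lo in range(-45,40,5):
    k=(u>=lo)&(u<lo+5)
    if k.sum(): print(lo,k.sum(),np.sort(v[k]).round(0).tolist(),np.median(p[k,2]).round(3))
E
```

```text
[0.42530024 0.1951045  0.09452891]
-25 7 [-9.0, -9.0, -7.0, -6.0, -5.0, -3.0, -0.0] 0.129
-20 35 [-22.0, -21.0, -19.0, -18.0, -17.0, -15.0, -14.0, -13.0, -11.0, -10.0, -10.0, -9.0, -7.0, -7.0, -6.0, -4.0, -4.0, -3.0, -2.0, -2.0, -0.0, 1.0, 1.0, 2.0, 4.0, 4.0, 5.0, 6.0, 6.0, 8.0, 9.0, 10.0, 12.0, 15.0, 19.0] 0.129
-15 26 [-22.0, -22.0, -21.0, -21.0, -19.0, -19.0, -18.0, -18.0, -17.0, -17.0, -15.0, -15.0, -14.0, 17.0, 18.0, 19.0, 20.0, 20.0, 21.0, 23.0, 23.0, 24.0, 26.0, 26.0, 27.0, 27.0] 0.129
-10 29 [-22.0, -22.0, -21.0, -21.0, -19.0, -19.0, -18.0, -18.0, -17.0, -17.0, -15.0, -15.0, -14.0, -14.0, 17.0, 18.0, 19.0, 19.0, 20.0, 20.0, 21.0, 21.0, 23.0, 23.0, 24.0, 24.0, 25.0, 26.0, 27.0] 0.129
-5 27 [-22.0, -22.0, -21.0, -19.0, -19.0, -18.0, -16.0, -16.0, -15.0, -14.0, -14.0, 17.0, 18.0, 19.0, 19.0, 20.0, 20.0, 21.0, 22.0, 23.0, 23.0, 24.0, 24.0, 25.0, 26.0, 27.0, 27.0] 0.129
0 28 [-22.0, -22.0, -21.0, -20.0, -19.0, -19.0, -18.0, -18.0, -16.0, -16.0, -15.0, -15.0, -14.0, -14.0, 18.0, 19.0, 19.0, 20.0, 21.0, 21.0, 23.0, 23.0, 24.0, 24.0, 26.0, 26.0, 27.0, 27.0] 0.129
5 28 [-22.0, -22.0, -20.0, -20.0, -19.0, -19.0, -18.0, -18.0, -16.0, -16.0, -15.0, -15.0, -14.0, -14.0, 18.0, 18.0, 19.0, 19.0, 20.0, 20.0, 21.0, 22.0, 23.0, 24.0, 24.0, 26.0, 27.0, 27.0] 0.129
10 24 [-22.0, -20.0, -20.0, -19.0, -18.0, -18.0, -16.0, -15.0, -15.0, -14.0, 18.0, 18.0, 19.0, 19.0, 20.0, 20.0, 22.0, 22.0, 23.0, 23.0, 24.0, 24.0, 26.0, 26.0] 0.13
15 16 [-22.0, -20.0, -19.0, -19.0, -18.0, -16.0, -16.0, -15.0, -14.0, 18.0, 19.0, 20.0, 22.0, 23.0, 24.0, 26.0] 0.129
```

Call:
servo_tool(
  series=[
    [[0.006,-0.0055,0.05,0,0,0,0],[0.006,-0.0055,0.11,0,0,0,0],[0.006,-0.0055,0.15,0,0,0,0],[0.006,-0.0055,0.16,0,0,0,0],[0.006,-0.0055,0.17,0,0,0,0],[0.006,-0.0055,0.18,0,0,0,0],[0.006,-0.0055,0.19,0,0,0,0],[0.006,-0.0055,0.2,0,0,0,0],[0.006,-0.0055,0.2,0,0,0,0]],
  ],
)

```text
time_s: 10.48
tool_pos: [0.4221, 0.195, 0.0337]
tool_rot: [180.0, -0.0, 135.0]
force: [0.2, -0.5, -2.1]
grip_width: 0.0172
grasp_force: 50.0
```

Call:
servo_tool(
  series=[
    [[0,0,0.01,0,0,0,0],[0,0,0.02,0,0,0,0],[0,0,0.028,0,0,0,0],[0,0,0.034,0,0,0,0],[0,0,0.034,0,0,0,0],[0,0,0.034,0,0,0,0]],
  ],
)

```text
time_s: 10.98
tool_pos: [0.4221, 0.1949, 0.0234]
tool_rot: [-180.0, -0.0, 135.0]
force: [0.2, 0.3, -2.1]
grip_width: 0.0172
grasp_force: 50.0
```

Call:
servo_tool(
  series=[
    [[0,0,0.002,0,0,0,0.45],[0,0,0.002,0,0,0,0.45],[0,0,0.002,0,0,0,0.45],[0,0,0.002,0,0,0,0.45],[0,0,-0.05,0,0,0,0.5],[0,0,-0.12,0,0,0,0.5],[0,0,-0.16,0,0,0,0.5],[0.05,0,-0.17,0,0,0,0.5],[0.1,0,-0.17,0,0,0,0.5],[0.123,0,-0.17,0,0,0,0.5],[0.123,0,-0.17,0,0,0,0.5],[0.123,0,-0.17,0,0,0,0.5]],
  ],
)

```text
time_s: 11.98
tool_pos: [0.3961, 0.2209, 0.0745]
tool_rot: [-180.0, 0.0, 135.0]
force: [-0.1, -0.7, 0.4]
grip_width: 0.0438
grasp_force: 0.0
```

```bash
cat >> h.py <<'E'
def seated(c0=(.462,.1565)):
    W,f,o=wrist();M=rot(o["tool_rot"])
    p=rect(W,*c0,.12,.0515,.0595,"all")
    d=np.hypot(*(p[:,:2]-c0).T);h=p[(d>.07)&(d<.13)];q=cv2.minAreaRect(h[:,:2].astype(np.float32)*1000)
    print("handle",len(h),np.round(q,1) if 0 else q,"z",np.median(h[:,2]))
    e=h[:,:2].mean(0)-c0;print("angle of handle",np.degrees(np.arctan2(e[1],e[0])),"end dist",np.percentile(d[(d>.07)&(d<.13)],99.5))
    c=eyes.read_camera("top");Wt=cloud(c);pt=rect(Wt,*c0,.045,.05,.0605,"top-head");
    return o
E
python3 - <<'E'
from h import *
o=seated();print(o["tool_pos"],o["tool_rot"],o["grip_width"])
E
```

```text
all 3848 z 0.0551 rect [425.  189.9] [ 50. 125.] 47.2
handle 1913 ((397.07977294921875, 220.0772705078125), (25.35104751586914, 42.54808044433594), 45.50587844848633) z 0.054558675201501185
angle of handle 135.56931253230448 end dist 0.1116174218967644
top-head 418 z 0.0577 rect [451.4 166.3] [49.  59.1] 45.8
[0.39612974 0.22093189 0.07449511] [-1.79995833e+02  2.10471046e-02  1.35038245e+02] 0.04375660554230711
```

Call:
servo_tool(
  series=[
    [[0,0,0.06,0,0,0,0.5],[0,0,0.13,0,0,0,0.5],[0,0,0.18,0,0,0,0.5],[0,0,0.2,0,0,0,0.5],[0,0,0.2,0,0,0,0.5],[0,0,0.2,0,0,0,0],[0,0,0.2,0,0,0,0],[0,0,0.2,0,0,0,0],[0,0,0.2,0,0,0,0],[0,0,0.2,0,0,0,0],[0,0,0.2,0,0,0,0]],
  ],
)

```text
time_s: 13.0
tool_pos: [0.3967, 0.2216, 0.0153]
tool_rot: [179.9, 0.0, 135.0]
force: [0.6, 0.5, 1.3]
grip_width: 0.0254
grasp_force: 50.0
```

```bash
python3 - <<'E'
from h import *
o=get_obs();print(o["tool_pos"],o["tool_rot"],o["grip_width"],o["wrist_torque"])
r=np.hypot(*(o["tool_pos"][:2]-[.462,.1565]));print(r)
for t in np.arange(.05,1.2,.05): print(round(t,2),np.round([r*(np.cos(t)-1)/.3,r*np.sin(t)/.3,t/np.pi],4))
E
```

```text
[0.3967049  0.22155603 0.0153328 ] [1.79903510e+02 1.19051181e-02 1.34996218e+02] 0.02543999025819607 [-0.19135837  0.01187801 -0.00370577]
0.09217232527722266
0.05 [-0.0004  0.0154  0.0159]
0.1 [-0.0015  0.0307  0.0318]
0.15 [-0.0034  0.0459  0.0477]
0.2 [-0.0061  0.061   0.0637]
0.25 [-0.0096  0.076   0.0796]
0.3 [-0.0137  0.0908  0.0955]
0.35 [-0.0186  0.1054  0.1114]
0.4 [-0.0243  0.1196  0.1273]
0.45 [-0.0306  0.1336  0.1432]
0.5 [-0.0376  0.1473  0.1592]
0.55 [-0.0453  0.1606  0.1751]
0.6 [-0.0537  0.1735  0.191 ]
0.65 [-0.0627  0.1859  0.2069]
0.7 [-0.0723  0.1979  0.2228]
0.75 [-0.0824  0.2094  0.2387]
0.8 [-0.0932  0.2204  0.2546]
0.85 [-0.1045  0.2308  0.2706]
0.9 [-0.1163  0.2407  0.2865]
0.95 [-0.1285  0.2499  0.3024]
1.0 [-0.1412  0.2585  0.3183]
1.05 [-0.1544  0.2665  0.3342]
1.1 [-0.1679  0.2738  0.3501]
1.15 [-0.1817  0.2804  0.3661]
```

Call:
servo_tool(
  series=[
    [[0,0.015,0,0,0,0.016,0],[-0.002,0.031,0,0,0,0.032,0],[-0.003,0.046,0,0,0,0.048,0],[-0.006,0.061,0,0,0,0.064,0],[-0.01,0.076,0,0,0,0.08,0],[-0.014,0.091,0,0,0,0.095,0],[-0.019,0.105,0,0,0,0.111,0],[-0.024,0.12,0,0,0,0.127,0],[-0.031,0.134,0,0,0,0.143,0],[-0.038,0.147,0,0,0,0.159,0],[-0.038,0.147,0,0,0,0.159,0]],
  ],
)

```text
time_s: 13.92
tool_pos: [0.4354, 0.2456, 0.0152]
tool_rot: [180.0, -0.1, 106.4]
force: [-1.5, 0.7, 4.2]
grip_width: 0.0256
grasp_force: 50.0
```

```bash
cat >> h.py <<'E'
def turn():
    o=get_obs();y=np.radians(135-o["tool_rot"][2]);print("yaw turned",y,o["tool_pos"],"wt",o["wrist_torque"])
    d=o["tool_pos"][:2]-[.462,.1565];print("polar",np.hypot(*d),np.radians(135)-np.arctan2(d[1],d[0]),"Ft",o["force"])
    c=eyes.read_camera("top");W=cloud(c);rect(W,.462,.1568,.0125,.0595,.07,"cone");m=rect(W,.462,.1568,.018,.0545,.0595,"sq")
    return c,W
E
python3 - <<'E'
from h import *
turn()
E
```

```text
yaw turned 0.49909792366257577 [0.43543885 0.24560952 0.01520501] wt [0.18655624 0.35344211 0.24558721]
polar 0.09298387960961044 0.49571010550653494 Ft [-1.52006733  0.73897421  4.20148191]
cone 84 z 0.0627 rect [462.  155.8] [22.1 20.6] 45.9
sq 73 z 0.0569 rect [462.4 156.4] [34.5 25.3] 27.6
```

Call:
servo_tool(
  series=[
    [[0,0.015,0,0,0,0.016,0],[-0.002,0.031,0,0,0,0.032,0],[-0.003,0.046,0,0,0,0.048,0],[-0.006,0.061,0,0,0,0.064,0],[-0.01,0.076,0,0,0,0.08,0],[-0.01,0.076,0,0,0,0.08,0]],
  ],
)

```text
time_s: 14.47
tool_pos: [0.459, 0.2491, 0.0153]
tool_rot: [179.9, -0.1, 91.9]
force: [-1.3, 2.8, 4.2]
grip_width: 0.0258
grasp_force: 50.0
```

```bash
python3 - <<'E'
from h import *
c,W=turn();cv2.imwrite("pics/t1.png",cv2.resize(c["frame"][200:300,230:330],(500,500),interpolation=cv2.INTER_CUBIC)[:,:,::-1])
E
```

```text
yaw turned 0.7516300739171259 [0.4590495  0.24907887 0.01529971] wt [ 0.35172043  0.00230035 -0.14049543]
polar 0.09262587401379647 0.753538798968117 Ft [-1.34833495  2.79855441  4.20288029]
cone 85 z 0.0626 rect [462.2 156.9] [20.6 20.5] 64.2
sq 74 z 0.0574 rect [461.7 156.5] [34.3 25.4] 14.8
```

View pics/t1.png

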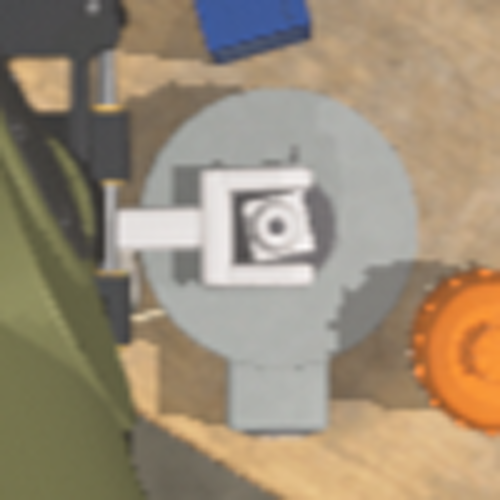

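Call:
servo_tool(
  series=[
    [[0,0.015,0,0,0,0.016,0],[-0.002,0.031,0,0,0,0.032,0],[-0.003,0.046,0,0,0,0.048,0],[-0.003,0.046,0,0,0,0.048,0],[-0.003,0.046,0,0,0,0.048,0]],
  ],
)

```text
time_s: 14.93
tool_pos: [0.4723, 0.2468, 0.0152]
tool_rot: [180.0, 0.0, 83.4]
force: [0.6, -1.2, 6.6]
grip_width: 0.0255
grasp_force: 50.0
```

```bash
python3 - <<'E'
from h import *
c,W=turn()
E
```

```text
yaw turned 0.9004282734789405 [0.47228364 0.24680677 0.01519589] wt [-0.59330798 -0.17284015  0.05144543]
polar 0.09089040985041279 0.8987843012556072 Ft [ 0.640405   -1.19436261  6.63444513]
cone 80 z 0.0634 rect [462.5 156.3] [19.6 21.3] 63.7
sq 71 z 0.0575 rect [462.5 156.4] [29.6 32.6] 45.5
```

```bash
cat >> h.py <<'E'
def sqang(fr,C):
    g=cv2.cvtColor(fr,cv2.COLOR_RGB2GRAY).astype(np.float32)
    gx=cv2.Sobel(g,cv2.CV_32F,1,0);gy=cv2.Sobel(g,cv2.CV_32F,0,1);v,u=np.indices(g.shape)
    P=rot(C["rotation"]).T@(np.array([.462,.1566,.058])-C["origin"]);a=C["fx"]*P[0]/P[2]+C["cx"];b=C["fy"]*P[1]/P[2]+C["cy"]
    for r0,r1 in((4,6.5),(5,7.5)):
        r=np.hypot(u-a,v-b);m=(r>r0)&(r<r1);z=(gx+1j*gy)[m];s=(np.abs(z)*np.exp(4j*np.angle(z))).sum()
        print("edge angle mod90",np.degrees(np.angle(s))/4,abs(s)/np.abs(z).sum())
E
python3 - <<'E'
from h import *
c0=dict(np.load("top.npz"));sqang(c0["frame"],c0)
c=eyes.read_camera("top");sqang(c["frame"],c)
t=cv2.resize(cv2.imread("pics/t1.png"),(100,100),interpolation=cv2.INTER_AREA)[:,:,::-1];F=c["frame"].copy();F[200:300,230:330]=t;sqang(F,c)
cv2.imwrite("pics/t2.png",cv2.resize(c["frame"][200:300,230:330],(500,500),interpolation=cv2.INTER_CUBIC)[:,:,::-1])
E
```

```text
edge angle mod90 44.558426 0.4343785
edge angle mod90 -43.83904 0.6888682
edge angle mod90 17.413317 0.32510144
edge angle mod90 15.72532 0.44487256
edge angle mod90 -12.757437 0.40645745
edge angle mod90 -10.984622 0.48942408
```

Call:
servo_tool(
  series=[
    [[-0.003,0,0,0,0,0,0.5],[-0.003,0,0,0,0,0,0.5],[-0.003,0,0,0,0,0,0.5],[-0.003,0,0,0,0,0,0.5],[0,0,-0.05,0,0,0,0.5],[0,0,-0.12,0,0,0,0.5],[0,0,-0.2,0,0,0,0.5],[-0.05,0,-0.21,0,0,0,0.5],[-0.1,0,-0.21,0,0,0,0.5],[-0.135,0,-0.21,0,0,0,0.5],[-0.135,0,-0.21,0,0,0,0.5],[-0.135,0,-0.21,0,0,0,0.5]],
  ],
)

```text
time_s: 16.03
tool_pos: [0.4663, 0.2057, 0.0765]
tool_rot: [-179.9, 0.0, 83.2]
force: [-0.0, 0.6, -0.2]
grip_width: 0.0438
grasp_force: 0.0
```

```bash
python3 - <<'E'
from h import *
o=seated();print(o["tool_pos"],o["tool_rot"],o["grip_width"])
c=eyes.read_camera("top");sqang(c["frame"],c)
W=cloud(c);m=(np.hypot(W[...,0]-.462,W[...,1]-.157)<.1)&(W[...,2]>.05)&(W[...,2]<.066);p=W[m];print(len(p))
a=np.arctan2(p[:,1]-.157,p[:,0]-.462);k=np.hypot(p[:,0]-.462,p[:,1]-.157)>.03;print("top handle ang",np.degrees(np.median(a[k])),k.sum())
g=cv2.resize(c["frame"][200:300,230:330],(400,400),interpolation=cv2.INTER_CUBIC);cv2.imwrite("pics/t3.png",g[:,:,::-1])
E
```

```text
all 6029 z 0.0553 rect [509.8 198.6] [114.  125.6] 74.1
handle 2507 ((509.50616455078125, 218.28378295898438), (44.90955352783203, 129.58485412597656), 53.05577850341797) z 0.054664810931644284
angle of handle 75.05632482405159 end dist 0.11790406555704898
top-head 211 z 0.0576 rect [462.5 160.8] [41.1 50.1] 84.2
[0.46631579 0.20573722 0.07645249] [-1.79903824e+02  4.62356161e-02  8.32101464e+01] 0.04381647133312934
edge angle mod90 13.02897 0.31602335
edge angle mod90 11.880719 0.51814365
341
top handle ang -0.43311368252040033 31
```

View pics/t3.png

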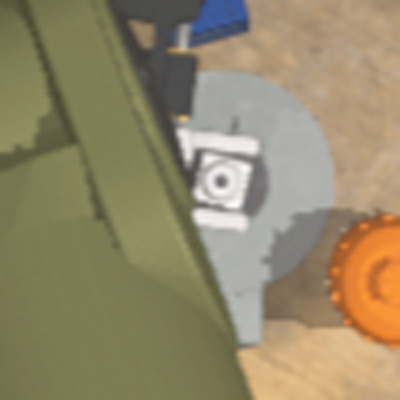

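```bash
python3 - <<'E'
from h import *
W,f,o=wrist();M=rot(o["tool_rot"]);T=(W-o["tool_pos"])@M*1000
p=T[(W[...,2]>.048)&(W[...,2]<.0605)&(T[...,0]>10)&(T[...,0]<75)&(abs(T[...,1])<25)]
h=p[p[:,0]>28];q=cv2.minAreaRect(h[:,:2].astype(np.float32));print(q,np.percentile(h[:,0],[.5,99.5]),np.percentile(h[:,1],[1,99]))
for lo in(12,18,30,36,42,48): k=(p[:,0]>lo)&(p[:,0]<lo+6);print(lo,k.sum(),np.percentile(p[k,1],[1,99]).round(1))
E
```

```text
((43.675689697265625, 2.281794548034668), (31.52178382873535, 25.069704055786133), 0.6324486136436462) [28.16223962 59.35968441] [-10.19620327  14.36748686]
12 207 [-6.5  9.9]
18 226 [-7.7 11.8]
30 338 [-10.3  14.5]
36 338 [-10.2  14.4]
42 344 [-10.2  14.3]
48 341 [-10.1  14.2]
```

Call:
servo_tool(
  series=[
    [[0,0.007,0.05,0,0,0,0.45],[0,0.007,0.1,0,0,0,0.45],[0,0.007,0.14,0,0,0,0.45],[0,0.007,0.165,0,0,0,0.45],[0,0.007,0.176,0,0,0,0.45],[0,0.007,0.176,0,0,0,0.45],[0,0.007,0.176,0,0,0,0],[0,0.007,0.176,0,0,0,0],[0,0.007,0.176,0,0,0,0],[0,0.007,0.176,0,0,0,0],[0,0.007,0.176,0,0,0,0],[0,0.007,0.176,0,0,0,0]],
  ],
)

```text
time_s: 17.23
tool_pos: [0.4693, 0.2072, 0.0253]
tool_rot: [180.0, -0.0, 83.3]
force: [-1.8, -0.4, 3.1]
grip_width: 0.017
grasp_force: 50.0
```

Call:
servo_tool(
  series=[
    [[0,0,-0.02,0,0,0,0],[0,0,-0.04,0,0,0,0],[0,0,-0.06,0,0,0,0],[0,0,-0.1,0,0,0,0],[0,0,-0.2,0,0,0,0],[0,0,-0.3,0,0,0,0],[0,0,-0.4,0,0,0,0],[0,0,-0.44,0,0,0,0],[0,0,-0.44,0,0,0,0],[0,0,-0.44,0,0,0,0]],
  ],
)

```text
time_s: 18.07
tool_pos: [0.4692, 0.2069, 0.1567]
tool_rot: [180.0, -0.0, 83.3]
force: [-0.8, 0.2, -2.4]
grip_width: 0.0171
grasp_force: 50.0
```

```bash
python3 - <<'E'
from h import *
o=held();print(o["tool_pos"],o["tool_rot"],o["force"])
c=eyes.read_camera("top");sqang(c["frame"],c)
print(plan(.6635,.093,.15,48,o))
E
```

```text
handle end 4048 [40.  59.1] top -29.2
[44.6  0.7] [29.4 25.4] 0.7 ymid [-11.8  12.9]
tilt z/x [  0.08491805 -32.47742163]
[0.46920288 0.20690401 0.15671815] [ 1.79976552e+02 -3.82646625e-02  8.33329261e+01] [-0.81950569  0.22237333 -2.40131252]
edge angle mod90 11.728838 0.43584064
edge angle mod90 11.067078 0.6641449
(array([-0.302,  0.687,  0.022]), array([ 1.000e-04, -2.000e-04,  1.963e-01]))
```

```bash
python3 - <<'E'
from h import *
c=eyes.read_camera("top");Wt=cloud(c);s=eyes.read_camera("side");Ws=cloud(s)
P=np.vstack([cloud(dict(np.load(n+".npz"))).reshape(-1,3) for n in("top","side")]);P=P[np.isfinite(P).all(1)]
for yaw in(-132,-128,-136):
    a=np.radians(yaw);d=P[:,:2]-[.668,.098];u=d@[np.cos(a),np.sin(a)];v=d@[-np.sin(a),np.cos(a)]
    for s,z0 in((1,.07),(-1,.055)):
        k=(abs(u)<.046)&(s*v>.0)&(s*v<.2)&(P[:,2]>z0)&(P[:,2]<.4);q=np.sort(s*v[k]) if k.any() else None
        if q is not None:
            print(yaw,s,len(q),q[[0,min(20,len(q)-1)]].round(4),P[k,2].max().round(3))
            for lo in(-.046,-.02,0,.02): kk=k&(u>lo)&(u<lo+.026); print("   u",lo,np.percentile((s*v)[kk],1).round(4) if kk.any() else None)
# tray/pocket from top, if in view
X,Y,Z=Wt[...,0],Wt[...,1],Wt[...,2]
rect(Wt,.663,.093,.11,.0095,.02,"foam now");m=rect(Wt,.663,.093,.055,.001,.0075,"floor")
a=np.radians(-132);d=m[:,:2]-[.6635,.093];u=d@[np.cos(a),np.sin(a)]*1000;v=d@[-np.sin(a),np.cos(a)]*1000
for lo in range(-70,80,6):
    k=(u>=lo)&(u<lo+6)
    if k.sum()>2: print(lo,k.sum(),np.percentile(v[k],[2,98]).round(1))
E
```

```text
-132 1 4204 [0.1283 0.1317] 0.245
   u -0.046 0.1352
   u -0.02 0.1312
   u 0 0.1337
   u 0.02 0.1384
-132 -1 926 [0.0974 0.1032] 0.074
   u -0.046 None
   u -0.02 0.1099
   u 0 0.1011
   u 0.02 0.1064
-128 1 4211 [0.1285 0.1319] 0.245
   u -0.046 0.1364
   u -0.02 0.1317
   u 0 0.1319
   u 0.02 0.1346
-128 -1 929 [0.098 0.104] 0.074
   u -0.046 0.1305
   u -0.02 0.1018
   u 0 0.1017
   u 0.02 0.1122
-136 1 4226 [0.1274 0.1305] 0.245
   u -0.046 0.1307
   u -0.02 0.1314
   u 0 0.1368
   u 0.02 0.1425
-136 -1 871 [0.0964 0.102 ] 0.074
   u -0.046 None
   u -0.02 0.119
   u 0 0.0993
   u 0.02 0.1017
foam now 1790 z 0.0138 rect [661.9  94.4] [156.  110.6] 48.0
floor 1219 z 0.0042 rect [662.6  93.7] [108.6  95.6] 45.1
-58 9 [-10.1  11.9]
-52 36 [-15.8  14.4]
-46 29 [-15.7  13.9]
-40 37 [-15.5  15. ]
-34 38 [-16.2  14.2]
-28 67 [-45.2  44.8]
-22 100 [-46.2  44.9]
-16 108 [-46.6  44.3]
-10 105 [-46.6  44.7]
-4 105 [-47.   45.3]
2 107 [-45.6  44.1]
8 78 [-42.7  41.9]
14 59 [-28.6  26.2]
20 59 [-28.4  25.7]
26 66 [-27.1  25.9]
32 63 [-27.6  26.7]
38 61 [-27.5  25.9]
44 61 [-26.6  25.5]
50 31 [-20.1  19.3]
```

```bash
python3 - <<'E'
from h import *
print(plan(.6678,.0998,.13,48.5))
E
```

```text
(array([-0.275,  0.703,  0.081]), array([-0.0006,  0.001 ,  0.1935]))
```

Call:
servo_tool(
  series=[
    [[-0.01,0.03,0,0,0,0.01,0],[-0.04,0.1,0,0,0,0.04,0],[-0.08,0.19,0,0,0,0.07,0],[-0.11,0.28,0,0,0,0.105,0],[-0.15,0.38,0,0,0,0.135,0],[-0.19,0.48,0,0,0,0.165,0],[-0.23,0.58,0.02,0,0,0.185,0],[-0.26,0.66,0.05,0,0,0.1935,0],[-0.275,0.703,0.08,0,0,0.1935,0],[-0.275,0.703,0.08,0,0,0.1935,0],[-0.275,0.703,0.08,0,0,0.1935,0],[-0.275,0.703,0.08,0,0,0.1935,0]],
  ],
)

```text
time_s: 19.27
tool_pos: [0.6686, 0.1009, 0.1322]
tool_rot: [-179.9, 0.0, 48.5]
force: [-1.0, 0.2, -1.7]
grip_width: 0.0167
grasp_force: 50.0
```

```bash
python3 - <<'E'
from h import *
o=held();print(o["tool_pos"],o["tool_rot"])
W,f,o=wrist();m=W[(np.hypot(W[...,0]-.663,W[...,1]-.095)<.09)&(W[...,2]>-.002)&(W[...,2]<.0075)]
a=np.radians(-132);d=m[:,:2]-[.6633,.0948];u=d@[np.cos(a),np.sin(a)]*1000;v=d@[-np.sin(a),np.cos(a)]*1000
for lo in range(-70,60,6):
    k=(u>=lo)&(u<lo+6)&(abs(v)<52)
    if k.sum()>2: print(lo,k.sum(),np.percentile(v[k],[2,98]).round(1))
print(plan(.6678,.0998,.03,48.5,o))
E
```

```text
handle end 4058 [40.1 59.3] top -29.1
[44.7  0.6] [29.5 25.4] 0.7 ymid [-11.9  12.8]
tilt z/x [  0.08391239 -32.31892606]
[0.66857111 0.10093047 0.1322282 ] [-1.79940146e+02  4.60236317e-02  4.85034595e+01]
-70 106 [-16.   16.6]
-64 207 [-16.1  16. ]
-58 203 [-16.   15.9]
-52 204 [-16.  16.]
-22 194 [-47.5  47.2]
-16 268 [-46.7  48. ]
-10 259 [-47.6  47.6]
-4 255 [-47.6  46.9]
2 260 [-47.6  48. ]
8 267 [-47.4  47.4]
14 34 [-27.9  27.9]
20 38 [-28.1  28.1]
26 82 [-28.   28.3]
32 113 [-28.1  28.2]
38 110 [-28.1  27.6]
44 99 [-28.   27.9]
50 36 [-25.4  25.9]
(array([-0.006,  0.002,  0.343]), array([-0.0003, -0.0001,  0.0003]))
```

Call:
servo_tool(
  series=[
    [[-0.007,0.001,0.08,0,0,0,0],[-0.007,0.001,0.18,0,0,0,0],[-0.007,0.001,0.28,0,0,0,0],[-0.007,0.001,0.36,0,0,0,0],[-0.007,0.001,0.4,0,0,0,0],[-0.007,0.001,0.42,0,0,0,0],[-0.007,0.001,0.435,0,0,0,0],[-0.007,0.001,0.45,0,0,0,0],[-0.007,0.001,0.46,0,0,0,0],[-0.007,0.001,0.46,0,0,0,0],[-0.007,0.001,0.46,0,0,0,0]],
  ],
)

```text
time_s: 20.28
tool_pos: [0.6686, 0.0988, -0.0043]
tool_rot: [180.0, -0.1, 48.5]
force: [0.4, -0.2, -2.4]
grip_width: 0.017
grasp_force: 50.0
```

Call:
servo_tool(
  series=[
    [[0,-0.003,0.008,0,0,0,0],[0,-0.003,0.016,0,0,0,0],[0,-0.003,0.022,0,0,0,0],[0,-0.003,0.028,0,0,0,0],[0,-0.003,0.028,0,0,0,0]],
  ],
)

```text
time_s: 20.7
tool_pos: [0.6675, 0.0991, -0.0118]
tool_rot: [-180.0, -0.0, 48.5]
force: [-4.2, -0.6, 8.1]
grip_width: 0.0169
grasp_force: 50.0
```

Call:
servo_tool(
  series=[
    [[0,0,0,0,0,0,0.45],[0,0,0,0,0,0,0.45],[0,0,0,0,0,0,0.45],[0,0,0,0,0,0,0.45],[0,0,-0.04,0,0,0,0.45],[0,0,-0.14,0,0,0,0.45],[0,0,-0.26,0,0,0,0.45],[0,0,-0.38,0,0,0,0.45],[0,0,-0.5,0,0,0,0.45],[0,0,-0.5,0,0,0,0.45],[0,0,-0.5,0,0,0,0.45]],
  ],
)

```text
time_s: 21.62
tool_pos: [0.6695, 0.0992, 0.1405]
tool_rot: [179.8, -0.3, 48.5]
force: [-0.6, -0.0, -0.7]
grip_width: 0.0391
grasp_force: 0.0
```

```bash
python3 - <<'E'
from h import *
W,f,o=wrist();print(o["tool_pos"],o["force"])
cv2.imwrite("pics/end.png",f[:,:,::-1])
a=np.radians(-132);d=W[...,:2]-[.6633,.0948];u=d@[np.cos(a),np.sin(a)]*1000;v=d@[-np.sin(a),np.cos(a)]*1000
for n,u0,u1,w in(("handle",-64,-32,10),("shank",-20,10,6),("jawback",17,26,20),("prongL",32,58,0),("foam",-40,40,0)):
    k=(u>u0)&(u<u1)&((abs(v)<w) if w else ((abs(v)>16)&(abs(v)<24) if n!="foam" else (abs(v)>50)&(abs(v)<54)));z=W[k][:,2]
    print(n,k.sum(),np.percentile(z,[5,50,95]).round(4))
c=eyes.read_camera("top");sqang(c["frame"],c);Wt=cloud(c)
for n,x,y,z0,z1 in(("box",.559,.169,.055,.08),("tin",.436,.253,.015,.03),("filt",.415,.066,.06,.1)): rect(Wt,x,y,.05,z0,z1,n)
E
```

```text
[0.66947756 0.09921438 0.14047434] [-0.57388002 -0.00871982 -0.70917882]
handle 6159 [0.019  0.2703 0.2835]
shank 348 [0.0167 0.0179 0.019 ]
jawback 325 [0.0177 0.0189 0.0198]
prongL 343 [0.0175 0.0187 0.0199]
foam 2153 [0.0124 0.2595 0.2776]
edge angle mod90 3.6742258 0.5435472
edge angle mod90 6.8129454 0.5510233
box 462 z 0.0698 rect [561.4 170.6] [45.5 45.7] 16.6
tin 124 z 0.0174 rect [436.7 251. ] [65.  63.9] 1.7
filt 0 z nan rect [0. 0.] [0. 0.] 0.0
  return _methods._mean(a, axis=axis, dtype=dtype,
  ret = ret.dtype.type(ret / rcount)
```

View pics/end.png

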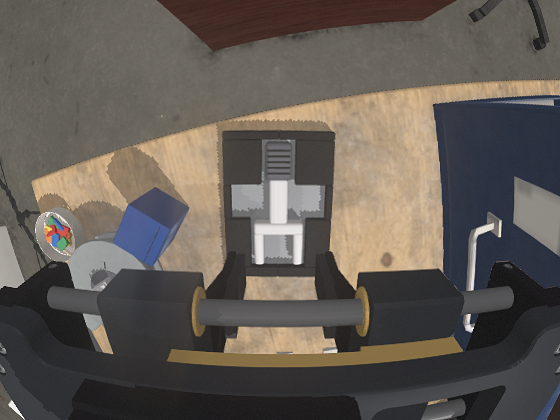

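The last picture shows the spanner in its pocket, with handle end at (278,160) and jaw at (278,245). Its measured top is about 19–20 mm, as it should be when home. The carton and tin have not moved.

```bash
python3 -c "
from cell import env
print(env.sign_off())"
```

```text
the job is handed in; nothing more can be done
None
```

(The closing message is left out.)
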